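# Assemble a slow-drip coffee filter on the blue mug

## Task

Put the slow-drip coffee filter together on the blue mug: first the drip plate on the mug with its spigot down in the mouth, then the brewing cup with its foot in the plate's collar, then the press standing inside the cup, and last the domed lid over the cup. Let go of each part once it is seated, level and all the way down, before you fetch the next, and leave the red and the black mug standing where they are.

Things in the scene. Friction and masses are not known exactly. Their poses are not given: they have to be found in the camera images.
- blue_mug_mouth (a point): Target: plain light-blue stoneware mug, 91 mm high, outer diameter about 80 mm, mouth about 73 mm wide; loose, about 0.28 kg, standing upright on the worktop. This point is the centre of the mouth, level with the rim; z up. The handle lies towards this point's -y axis, reaching 76 mm from it.
- drip_plate: Loose drip plate, 90 g: steel disc, 94 mm across, 3 mm thick, small holes in the middle. Below, a round spigot (diameter 56, 8 deep) fits into the mug's mouth; above, an upright copper collar ring (outer diameter 62, inner 54, z = 11 to 25 mm) to grip it by. Origin: centre of the spigot's underside, on which it stands; z up. Seated, the disc lies on the mug's rim, origin 8 mm below the mouth point.
- brew_cup: Loose brewing cup, 100 g: open copper cylinder, no handle, outer diameter 60 mm, bore 55 mm, body z = 10 to 54 mm, inner floor z = 13; below, a narrower steel foot (diameter 49, 10 high). Origin: centre of the foot's underside, on which it stands; z up. Seated, the foot is inside the plate's collar, the body rests on the collar's top, origin 15 mm above the plate's origin.
- press: Loose press, 50 g: steel disc with holes, 48 mm across, 4 mm thick, a thin upright stem (diameter 7) and on top a black cylindrical grip (diameter 13, z = 38 to 56 mm). Origin: centre of the disc's underside, on which it stands; z up. Seated, the disc lies on the cup's inner floor, origin 13 mm above the cup's origin; the grip stands 15 mm out of the cup.
- lid: Loose lid, 70 g: hollow copper dome, diameter 72 mm at the bottom, black knob on top (diameter 18, z = 35 to 52 mm). Origin: centre of the bottom edge, on which it stands; z up. The skirt (inner diameter 67) goes over the outside of the cup until a cone inside rests on the cup's rim, origin 43 mm above the cup's origin. The press's grip has room inside.
- red_mug: Bystander: red speckled enamel mug, loose, 81 mm high, outer diameter 86 mm, not to be used. Origin: on the worktop, 15 mm from the mug's axis towards the handle (the axis is at x = +15 mm); the handle reaches to x = -58 mm.
- black_mug: Bystander: black speckled enamel mug, loose, 79 mm high, outer diameter 88 mm, not to be used. Origin: on the worktop, 15 mm from the mug's axis towards the handle (the axis is at x = +15 mm); the handle reaches to x = -59 mm.

How it is judged:
By the outcome, as a careful person would: the job done as asked, in the order asked, and still so for the second after the job is handed in, with the robot touching nothing.
It also fails if it takes over 120 s, if anything falls off the work surface, if the arm or the gripper's body presses on something with over 40 N, if the wrist force passes 120 N, or if a joint passes its speed limit or range.

## Robot

A 7-joint arm with a two-finger parallel gripper is mounted at the origin on a cart in front of the work surface, level with it; the furniture and walls round the work are solid. World frame = base frame: x ahead of the robot, y to its left, z up, the work surface at z = 0. Lengths are in m, angles in rad, forces in N, time in s.
With the tool pointing down it reaches from about 0.35 to 0.9 m from the base axis. Payload 8.1 kg.
Tool frame: the origin (TCP) lies at the very end of the fingers, on their centre line; the grasp point (between the pads) lies 19 mm behind it; z points along the fingers, y is the line along which they close (so a half turn about z gives the same grasp; the last joint's range is limited). The gripper opens to 92 mm and grips with 3 to 60 N. Pads are 19 mm wide; open, the fingers measure 130 mm over their backs; the gripper's body (75 mm by 190 mm) begins 47 mm behind the grasp point.
Start: joints at [-1.421, 0.434, 0.025, 1.573, -0.012, 1.134, -0.075], TCP at [0.156, 0.605, 0.227] pointing down, gripper open.
Joint ranges: [-2.62, 2.62], [-0.44, 2.09], [-1.27, 1.32], [0.08, 2.57], [-1.32, 4.46], [0.12, 2], [-2.74, 2.74]. Speed limits (rad/s): [2.22, 2.22, 3.01, 3.01, 3.14, 3.14, 3.14].

## Interface

Orientations are given as a rotation vector (axis times angle).
In Python, from cell import arm gives the robot as it stands.
- The arm moves only by the tool drive_tool, never from a script. Its argument "targets" is a list of rows, each a list of 7 numbers: the turn, a rotation vector about the world's x, y, z in units of 5 degrees (1.0 is 5 degrees), then the shift along the world's x, y, z in units of 40 mm (1.0 is 40 mm), then the opening, from 0 (shut) to 1 (fully open). In form: [[wx, wy, wz, dx, dy, dz, fingers], ...]. A call has 1 to 5 rows; each row is the pose to reach, as a shift and turn from the pose commanded when the call began; what a row does not reach only later rows make up. A row lasts 1/10 s, in which the tool goes at most 50 mm and 8.59 degrees, less where a joint would pass 70% of its speed; a pose out of reach is approached as far as the arm can. A call with a gripper value outside its range is refused whole. The fingers move at their own pace and stop on an object; "force" is the grip in N (left out, the last holds). Time passes only in rows, so rows that repeat a pose let the fingers close. It gives the time, the measured TCP pose, the force, the opening and the grip force at its end, in the units of the state.
- arm.observe(): the state, without advancing time (a new reading comes with each control period).
- arm.get_image(name): name is "side" or "top"; returns a dict with "pixels" (384x512x3 uint8, red, green, blue), "intrinsics" (3x3 intrinsics, pixels), "k1" (the pictures are not rectified: a ray, as slopes to the right and down, at radius r is drawn at 1 + k1 r^2 times it, then the intrinsics apply), "rvec" (rotation vector, rad) and "tvec" (3), from world to camera coordinates, as OpenCV has them. Camera axes: x right, y down, z forward; pixel columns grow to the right and rows downward; lengths in m; the calibration is good to about 2 mm. A picture is of the moment at which its call begins. There is no depth.
- arm.sign_off(): hands the job in; it is judged then, once.
The state is a dict: "clock": time; "joints": joint angles; "dq": joint speeds; "joint_efforts": joint torques, N m; "position": TCP position; "ee_rot": TCP orientation; "force": force on the tool from outside, world axes, zero at the start; "ft_torque": the same for the moment, N m; "width": opening from 0.0 (shut) to 1.0 (fully open); "gripper_force": force on a finger pad.
Only numpy, scipy, OpenCV 4.12 (cv2) and the standard library are available. Lean on these libraries where they do the work, as an engineer would, in place of code of your own. Each camera call takes 0.05 s, during which the arm holds its last target. There are 200 camera calls.

## Working session

There is one attempt and no reset: what is moved stays moved. The work goes in short steps, Python scripts to look and compute and a tool call to move; the robot and the scene stay as the last step left them, time stands still between calls to the robot, and variables do not carry over. Pictures are saved under pics/ and viewed, at most 14 in all, crops included, and the job is handed in when it is done.

Besides the shell and the picture viewer there is one more tool, called after ">>>" as name(argument=value, ...), one argument or row to a line, values as JSON. drive_tool: Moves the arm, as the interface text tells. Its arguments: {"type":"object","properties":{"targets":{"type":"array"},"force":{"type":"number"}},"required":["targets"]}

```bash
ls; mkdir -p pics; cat > h.py <<'E'
import numpy as np, cv2
from cell import arm
def grab(n,save=None):
    im=arm.get_image(n)
    if save: cv2.imwrite(f'pics/{save}.png',im['pixels'][:,:,::-1])
    return im
def ray(im,u,v):
    K=np.array(im['intrinsics']);p=np.array([(u-K[0,2])/K[0,0],(v-K[1,2])/K[1,1]])
    q=p.copy()
    for _ in range(20): q=p/(1+im['k1']*(q@q))
    R=cv2.Rodrigues(np.array(im['rvec'],float))[0];t=np.array(im['tvec'],float).ravel()
    return -R.T@t, R.T@np.array([q[0],q[1],1])
def onz(im,u,v,z):
    o,d=ray(im,u,v); return o+d*(z-o[2])/d[2]
def proj(im,P):
    R=cv2.Rodrigues(np.array(im['rvec'],float))[0];t=np.array(im['tvec'],float).ravel()
    c=R@np.array(P)+t;q=c[:2]/c[2];q=q*(1+im['k1']*(q@q));K=np.array(im['intrinsics'])
    return K[:2,:2]@q+K[:2,2]
E
python3 - <<'E'
from h import *
for n in('top','side'):
    im=grab(n,n+'0'); print(n,im['intrinsics'],im['k1'],ray(im,256,192))
print(arm.observe())
E
```

```text
pics
top [[402.27463849   0.         259.86320937]
 [  0.         402.27463849 192.24397355]
 [  0.           0.           1.        ]] -0.1146762273760396 (array([0.41103937, 0.04857123, 0.98108903]), array([ 0.07019262,  0.02391673, -0.99729313]))
side [[424.10980097   0.         258.53498903]
 [  0.         424.10980097 196.08269712]
 [  0.           0.           1.        ]] -0.09248076768864764 (array([ 0.05514631, -0.74327871,  0.52887871]), array([ 0.40316562,  0.81043932, -0.42517525]))
{'clock': 0.1, 'joints': array([-1.4205824 ,  0.4351411 ,  0.02497543,  1.5739794 , -0.01159827,
        1.13395741, -0.07511707]), 'dq': array([ 0.00081237, -0.00062643,  0.00099995, -0.00249552,  0.00074937,
       -0.00047475,  0.00059166]), 'joint_efforts': array([ 4.82294578e-03, -6.69118738e+01,  9.89024788e-01, -3.15146792e+01,
       -6.03809464e-02,  3.71924567e-02,  1.26026890e-05]), 'position': array([0.1562742 , 0.60470404, 0.22604136]), 'ee_rot': array([-3.96192598e-01, -3.11646506e+00,  2.10418268e-03]), 'force': array([-0.00864815,  0.53918932, -0.1274411 ]), 'ft_torque': array([ 0.00071522, -0.01353573,  0.0090058 ]), 'gripper_force': 0.0, 'width': 0.9992155036894418}
```

View pics/top0.png

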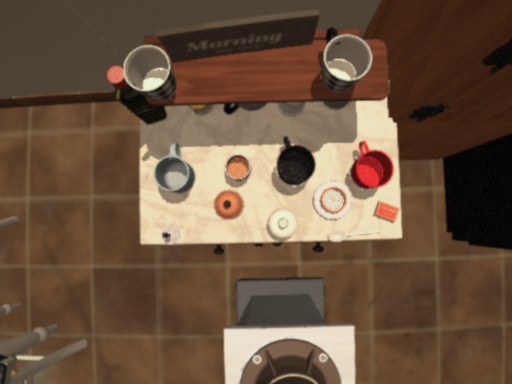

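View pics/side0.png

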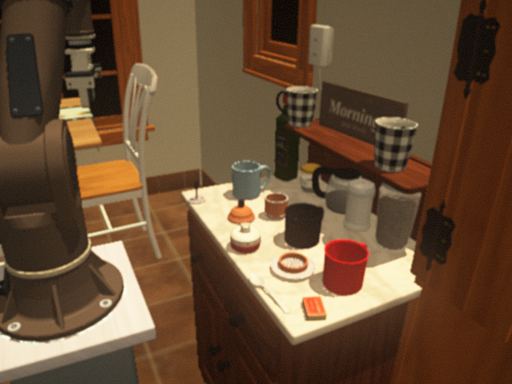

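The top view shows the blue mug at (173,173), brewing cup (237,167), lid (229,204), drip plate (332,200), press (171,234), black mug (295,165) and red mug (372,169). The pale bowl at (282,222) is a bystander. Next I'll measure with masks.

```bash
python3 - <<'E'
from h import *
im=grab('top');px=im['pixels'];hsv=cv2.cvtColor(px,cv2.COLOR_RGB2HSV).astype(int);H,S,V=[hsv[:,:,i] for i in range(3)]
def blob(m,box,name,z,closed=True):
    x0,y0,x1,y1=box;mm=np.zeros(m.shape,np.uint8);mm[y0:y1,x0:x1]=m[y0:y1,x0:x1]
    cs,_=cv2.findContours(mm,cv2.RETR_EXTERNAL,cv2.CHAIN_APPROX_NONE);c=max(cs,key=cv2.contourArea)
    P=np.array([onz(im,u,v,z)[:2] for u,v in cv2.convexHull(c)[:,0]],np.float32)
    (cx,cy),r=cv2.minEnclosingCircle(P);e=cv2.fitEllipse(P*1000) if len(P)>4 else None
    print(name,'circ',np.round([cx,cy,r*2],4),'ell',np.round(e[0],1) if e else '',np.round(e[1],1) if e else '')
    return c
hue_or=((H<15)|(H>170))&(S>110)
big=cv2.resize(px[85:250,135:405],None,fx=2.9,fy=2.9,interpolation=cv2.INTER_CUBIC)[:,:,::-1].copy()
cs=[blob((H>85)&(H<125)&(S>30),(145,130,200,205),'mug',.091),
blob(hue_or,(220,150,255,184),'cup',.054),
blob(hue_or,(210,186,246,222),'lid',.0),
blob(V<60,(218,192,240,215),'knob',.052),
blob(hue_or,(318,185,347,216),'collar',.025),
blob((V<70),(155,220,185,247),'press',.056)]
for c in cs: cv2.polylines(big,[np.int32((c-[135,85]+.5)*2.9)],True,(0,255,0),1)
cv2.imwrite('pics/crop.png',big)
E
```

```text
Traceback (most recent call last):
ValueError: max() iterable argument is empty
```

```bash
python3 - <<'E'
import cv2
b=cv2.imread('pics/top0.png');h=cv2.cvtColor(b,cv2.COLOR_BGR2HSV)
for n,(u,v) in dict(mugrim=(173,157),mugin=(173,173),muglow=(172,190),cup=(237,167),cuprim=(237,157),lid=(229,195),lid2=(220,204),knob=(226,204),table=(200,220),collar=(323,195),disc=(318,200),press=(168,234),press2=(172,237),shadow=(200,190)).items(): print(n,h[v-1:v+2,u-1:u+2].reshape(-1,3).tolist()[::4])
cv2.imwrite('pics/crop.png',cv2.resize(b[85:250,135:405],None,fx=2.9,fy=2.9,interpolation=cv2.INTER_CUBIC))
E
```

```text
mugrim [[43, 22, 165], [47, 20, 115], [30, 16, 81]]
mugin [[19, 36, 176], [19, 34, 189], [22, 30, 190]]
muglow [[35, 23, 143], [40, 21, 149], [28, 30, 103]]
cup [[12, 151, 219], [12, 150, 222], [11, 150, 220]]
cuprim [[10, 146, 84], [10, 162, 118], [10, 163, 142]]
lid [[10, 163, 207], [10, 162, 220], [10, 159, 231]]
lid2 [[10, 164, 214], [10, 161, 225], [10, 162, 225]]
knob [[7, 43, 53], [9, 35, 51], [9, 36, 49]]
table [[18, 72, 230], [18, 72, 230], [18, 71, 229]]
collar [[11, 111, 215], [12, 89, 223], [19, 48, 225]]
disc [[21, 32, 237], [21, 39, 230], [16, 50, 192]]
press [[17, 52, 113], [15, 54, 95], [14, 56, 95]]
press2 [[16, 50, 220], [15, 51, 217], [16, 51, 217]]
shadow [[20, 63, 237], [19, 67, 236], [18, 67, 235]]
```

View pics/crop.png

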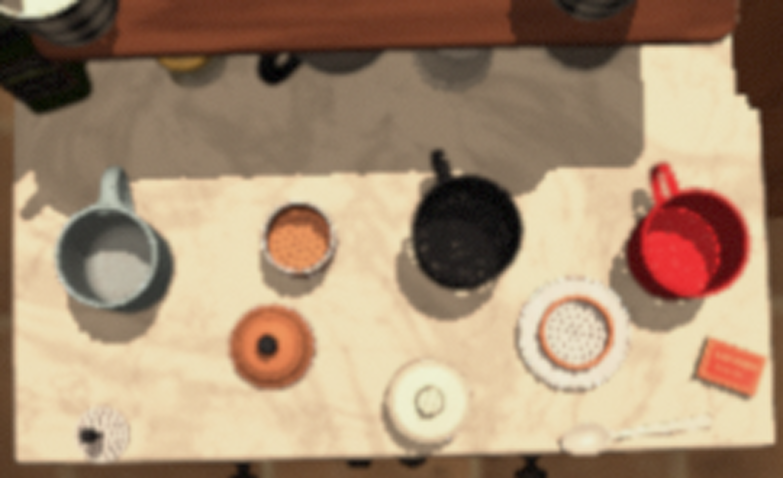

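The crop shows mug rim centre ≈(172,172.5), cup rim (238.3,167.4), collar (333.6,199.2), knob (227.1,204.3) and press grip top (165,235). Next I'll put masks on these and cast the rays.

```bash
cat > m.py <<'E'
from h import *
def circ(im,mask,box,z,name,fill=True):
    x0,y0,x1,y1=box;s=4
    m=cv2.resize(mask[y0:y1,x0:x1].astype(np.float32),None,fx=s,fy=s,interpolation=cv2.INTER_LINEAR)>.5
    cs,_=cv2.findContours(m.astype(np.uint8),cv2.RETR_EXTERNAL,cv2.CHAIN_APPROX_NONE)
    c=max(cs,key=cv2.contourArea);h=cv2.convexHull(c)[:,0]
    P=np.array([onz(im,(u+.5)/s-.5+x0,(v+.5)/s-.5+y0,z)[:2] for u,v in h],np.float32)*1000
    e=cv2.fitEllipse(P);print(name,'xy mm',np.round(e[0],1),'diam',np.round(e[1],1),'bbox',np.round(np.ptp(P,0),1));return np.array(e[0])/1000
def chans(im):
    h=cv2.cvtColor(im['pixels'],cv2.COLOR_RGB2HSV).astype(int);return h[...,0],h[...,1],h[...,2]
E
python3 - <<'E'
from m import *
im=grab('top');H,S,V=chans(im)
orange=(H<16)&(S>95)
circ(im,orange,(220,150,256,186),.054,'cup')
circ(im,orange,(210,186,247,222),.0,'lid base')
circ(im,V<90,(220,196,236,213),.052,'knob')
circ(im,orange,(318,184,350,216),.025,'collar')
circ(im,(S<60)|orange,(311,178,355,222),.011,'disc')
circ(im,V<120,(158,228,170,242),.056,'press grip')
circ(im,(S<60),(150,150,198,200),.091,'mug')
f=lambda u,v,z:np.round(onz(im,135+u/2.9,85+v/2.9,z)*1000,1)
for a in [('mug',108,254,.091),('cup',299.5,239,.054),('collar',576,331,.025),('knob',267,346,.052),('lidbase',272,347,0),('pressdisc',104,435,.004),('grip',85,436,.056),('black',467,232,.079),('bowl',428,400,.05),('shelf',250,45,.25),('tableedgeL',15,460,0),('tableR',770,445,0)]: print(a[0],f(*a[1:]))
s=grab('side')
for n,u,v,z in [('mug',250,166,.091),('knob',240.5,203,.05),('collar',293,261,.025),('cup',276,199,.054),('press',197,187,.056)]: print('side',n,np.round(onz(s,u,v,z)*1000))
E
```

```text
cup xy mm [534.8 112.3] diam [51.5 58.7] bbox [58.3 51. ]
lid base xy mm [452.1 140.5] diam [73.4 73.8] bbox [70.8 73. ]
knob xy mm [450.9 139.5] diam [14.3 15.1] bbox [13.4 13.5]
collar xy mm [ 456.5 -112.3] diam [61.9 63.9] bbox [61.7 62.1]
disc xy mm [ 460.  -112.5] diam [ 95.8 141.9] bbox [108.5 104.1]
press grip xy mm [381.4 281.9] diam [12.3 16.9] bbox [11.1 15.9]
mug xy mm [524.2 255.6] diam [ 94.1 103.8] bbox [97.6 99.7]
mug [521.9 257.2  91. ]
cup [534.6 110.7  54. ]
collar [ 456.8 -113.    25. ]
knob [449.5 138.5  52. ]
lidbase [450.7 139.3   0. ]
pressdisc [379.6 282.4   4. ]
grip [380.7 285.4  56. ]
black [533.5 -21.6  79. ]
bowl [403.5  11.1  50. ]
shelf [635.3 127.3 250. ]
tableedgeL [359.5 360.6   0. ]
tableR [ 357.5 -279.4    0. ]
side mug [530. 252.  91.]
side knob [445. 127.  50.]
side collar [ 454. -119.   25.]
side cup [533. 103.  54.]
side press [373. 252.  56.]
```

>>> drive_tool(
  targets=[
    [0, 0, -1.2, 0.7, -1, 0, 1],
    [0, 0, -2.4, 1.4, -2, 0, 1],
    [0, 0, -3.6, 2.1, -3, 0, 1],
    [0, 0, -4.8, 2.8, -4, 0, 1],
    [0, 0, -6, 3.5, -5, 0, 1],
  ],
  force=20,
)

```text
clock: 0.75
position: [0.2972, 0.4034, 0.2268]
ee_rot: [-1.195, -2.905, -0.001]
force: [1.3, 0.5, -0.4]
width: 1.0
gripper_force: 0.0
```

>>> drive_tool(
  targets=[
    [0, 0, -1.2, 0.5, -1.1, 0, 1],
    [0, 0, -2.4, 1.0, -2.2, 0, 1],
    [0, 0, -3.6, 1.5, -3.3, 0, 1],
    [0, 0, -4.8, 2, -4.4, 0, 1],
    [0, 0, -6, 2.5, -5.5, 0, 1],
  ],
)

```text
clock: 1.25
position: [0.3968, 0.1833, 0.227]
ee_rot: [-1.906, -2.497, -0.001]
force: [0.9, 0.6, -0.5]
width: 0.999
gripper_force: 0.0
```

>>> drive_tool(
  targets=[
    [0, 0, -1, 0.3, -1.1, 0, 1],
    [0, 0, -2, 0.6, -2.2, 0, 1],
    [0, 0, -3.1, 0.9, -3.3, 0, 1],
    [0, 0, -3.1, 1.2, -4.4, -0.5, 1],
    [0, 0, -3.1, 1.4, -5.5, -1, 1],
  ],
)

```text
clock: 1.75
position: [0.4535, -0.0365, 0.1869]
ee_rot: [2.219, 2.221, 0.004]
force: [1.1, 0.8, 0.1]
width: 1.0
gripper_force: 0.0
```

>>> drive_tool(
  targets=[
    [0, 0, 0, 0.1, -1.1, -0.3, 1],
    [0, 0, 0, 0.1, -1.9, -1, 1],
    [0, 0, 0, 0.1, -1.9, -2, 1],
    [0, 0, 0, 0.1, -1.9, -2.7, 1],
    [0, 0, 0, 0.1, -1.9, -2.7, 1],
  ],
)

```text
clock: 2.25
position: [0.4539, -0.1108, 0.0761]
ee_rot: [-2.219, -2.218, 0.007]
force: [-0.4, -0.2, 0.0]
width: 1.002
gripper_force: 0.0
```

```bash
python3 - <<'E'
from m import *
t=grab('top');s=grab('side')
o=arm.observe();print(o['position'],o['force'])
a=t['pixels'][130:255,250:410];b=s['pixels'][190:310,220:380]
a=cv2.resize(a,(400,312),interpolation=2);b=cv2.resize(b,(400,312),interpolation=2)
cv2.imwrite('pics/g1.png',np.hstack([a,b])[:,:,::-1])
E
```

```text
[ 0.45625152 -0.11099571  0.07910882] [ 0.76455201 -0.48331003  0.48556448]
```

View pics/g1.png

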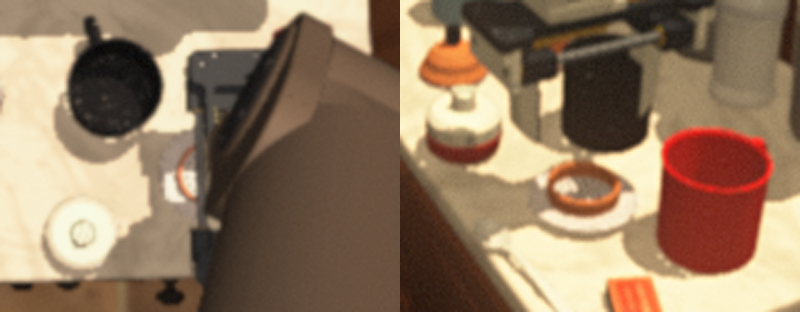

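The side crop shows the open fingers straddling the collar, with the tip midpoint at about (583,128) above the collar at (585,175). The gripper is clear of the mugs and the bowl, so I'll go down and grip.

>>> drive_tool(
  targets=[
    [0, 0, 0, 0, 0, -0.8, 1],
    [0, 0, 0, 0, 0, -1.3, 1],
    [0, 0, 0, 0, 0, -1.55, 1],
    [0, 0, 0, 0, 0, -1.55, 1],
    [0, 0, 0, 0, 0, -1.55, 0.6],
  ],
  force=15,
)

```text
clock: 2.85
position: [0.4573, -0.1109, 0.0179]
ee_rot: [2.22, 2.221, 0.002]
force: [1.1, 0.2, -0.5]
width: 0.952
gripper_force: 0.0
```

>>> drive_tool(
  targets=[
    [0, 0, 0, 0, 0, 0, 0.5],
    [0, 0, 0, 0, 0, 0, 0.5],
    [0, 0, 0, 0, 0, 0, 0.5],
    [0, 0, 0, 0, 0, 0, 0.5],
    [0, 0, 0, 0, 0, 0, 0.5],
  ],
)

```text
clock: 3.35
position: [0.4567, -0.1109, 0.0171]
ee_rot: [2.221, 2.221, 0.001]
force: [-1.9, 1.2, 7.4]
width: 0.672
gripper_force: 15.0
```

>>> drive_tool(
  targets=[
    [0, 0, 0, 0, 0, 0.2, 0.5],
    [0, 0, 0, 0, 0, 0.8, 0.5],
    [0, 0, 0, 0, 0, 1.8, 0.5],
    [0, 0, 0, 0, 0, 2.8, 0.5],
    [0, 0, 0, 0, 0, 4, 0.5],
  ],
  force=25,
)

```text
clock: 3.85
position: [0.455, -0.111, 0.1779]
ee_rot: [-2.221, -2.22, 0.003]
force: [2.1, 0.6, -0.3]
width: 0.67
gripper_force: 25.0
```

>>> drive_tool(
  targets=[
    [0, 0, 1, 0.1, 0.6, 0, 0.5],
    [0, 0, 2.4, 0.3, 1.6, 0, 0.5],
    [0, 0, 4, 0.5, 2.7, 0, 0.5],
    [0, 0, 5.6, 0.7, 3.8, 0, 0.5],
    [0, 0, 7.2, 0.9, 4.9, 0, 0.5],
  ],
)

```text
clock: 4.35
position: [0.4921, 0.0866, 0.1773]
ee_rot: [1.419, 2.803, 0.0]
force: [1.5, -0.2, -0.7]
width: 0.669
gripper_force: 25.0
```

>>> drive_tool(
  targets=[
    [0, 0, 1.6, 0.2, 1.1, 0, 0.5],
    [0, 0, 3.2, 0.4, 2.2, 0, 0.5],
    [0, 0, 4.8, 0.6, 3.3, 0, 0.5],
    [0, 0, 6.4, 0.7, 4.1, 0, 0.5],
    [0, 0, 7.8, 0.7, 4.3, 0, 0.5],
  ],
)

```text
clock: 4.85
position: [0.5197, 0.2619, 0.1766]
ee_rot: [-0.393, -3.116, -0.002]
force: [0.2, -0.1, -1.4]
width: 0.67
gripper_force: 25.0
```

```bash
python3 - <<'E'
from m import *
t=grab('top');s=grab('side')
o=arm.observe();print(o['position'],o['ee_rot'],o['force'],o['width'])
a=t['pixels'][130:255,120:280];b=s['pixels'][90:210,180:340]
a=cv2.resize(a,(400,312),interpolation=2);b=cv2.resize(b,(400,312),interpolation=2)
cv2.imwrite('pics/g2.png',np.hstack([a,b])[:,:,::-1])
print(proj(s,o['position']), proj(s,(.5227,.258,.091)))
E
```

```text
[0.51975485 0.25866761 0.17662269] [-4.02610086e-01 -3.11515668e+00  4.80893877e-04] [ 0.14560085 -0.99844682 -1.14292373] 0.6668320668575239
[245.6305348  136.31306961] [246.59677982 165.6327595 ]
```

View pics/g2.png

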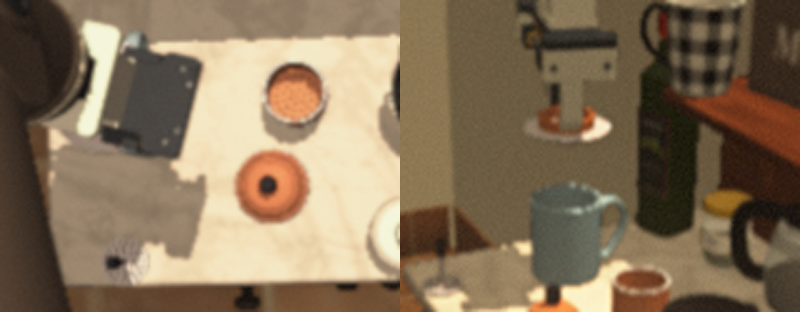

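The side crop shows the plate held level, disc centre at (568,127), right above the mug mouth at (566,190). I'll lower it.

>>> drive_tool(
  targets=[
    [0, 0, 0, 0, 0, -0.6, 0.5],
    [0, 0, 0, 0, 0, -1.2, 0.5],
    [0, 0, 0, 0, 0, -1.6, 0.5],
    [0, 0, 0, 0, 0, -1.8, 0.5],
    [0, 0, 0, 0, 0, -1.8, 0.5],
  ],
)

```text
clock: 5.45
position: [0.5199, 0.2557, 0.1041]
ee_rot: [-0.415, -3.113, 0.003]
force: [-0.2, -0.1, 0.2]
width: 0.67
gripper_force: 25.0
```

>>> drive_tool(
  targets=[
    [0, 0, 0, 0, 0, -0.03, 0.5],
    [0, 0, 0, 0, 0, -0.06, 0.5],
    [0, 0, 0, 0, 0, -0.09, 0.5],
    [0, 0, 0, 0, 0, -0.12, 0.5],
    [0, 0, 0, 0, 0, -0.12, 0.5],
  ],
)

```text
clock: 5.95
position: [0.5204, 0.2572, 0.1]
ee_rot: [0.41, 3.115, 0.0]
force: [0.6, -0.0, -0.3]
width: 0.672
gripper_force: 25.0
```

>>> drive_tool(
  targets=[
    [0, 0, 0, 0, 0, -0.02, 0.5],
    [0, 0, 0, 0, 0, -0.04, 0.5],
    [0, 0, 0, 0, 0, -0.05, 0.5],
    [0, 0, 0, 0, 0, -0.05, 0.5],
    [0, 0, 0, 0, 0, -0.05, 0.5],
  ],
)

```text
clock: 6.45
position: [0.5207, 0.2572, 0.0994]
ee_rot: [0.41, 3.114, 0.002]
force: [-4.2, -2.7, 15.1]
width: 0.67
gripper_force: 25.0
```

>>> drive_tool(
  targets=[
    [0, 0, 0, 0, 0, 0.04, 0.85],
    [0, 0, 0, 0, 0, 0.05, 0.85],
    [0, 0, 0, 0, 0, 0.05, 0.85],
    [0, 0, 0, 0, 0, 0.05, 0.85],
    [0, 0, 0, 0, 0, 0.05, 0.85],
  ],
)

```text
clock: 6.95
position: [0.5203, 0.2571, 0.0997]
ee_rot: [-0.41, -3.115, 0.0]
force: [0.3, 0.9, 0.7]
width: 0.851
gripper_force: 0.0
```

>>> drive_tool(
  targets=[
    [0, 0, 0, 0, 0, 0.4, 0.9],
    [0, 0, 0, 0, 0, 1.2, 0.9],
    [0, 0, 0, 0, 0, 1.8, 0.9],
    [0, 0, 0, 0, -1.2, 1.8, 0.9],
    [0, 0, 0, 0, -2.4, 1.8, 0.9],
  ],
)

```text
clock: 7.45
position: [0.5207, 0.1616, 0.1726]
ee_rot: [0.404, 3.114, 0.002]
force: [1.8, -0.0, -0.5]
width: 0.897
gripper_force: 0.0
```

>>> drive_tool(
  targets=[
    [0, 0, 0, 0.3, -1.2, 0, 0.9],
    [0, 0, 0, 0.3, -1.2, -0.8, 0.9],
    [0, 0, 0, 0.3, -1.2, -1.2, 0.9],
    [0, 0, 0, 0.3, -1.2, -1.2, 0.9],
    [0, 0, 0, 0.3, -1.2, -1.2, 0.9],
  ],
)

```text
clock: 7.95
position: [0.5324, 0.1133, 0.1241]
ee_rot: [-0.409, -3.114, 0.0]
force: [0.3, 1.4, 0.1]
width: 0.901
gripper_force: 0.0
```

```bash
python3 - <<'E'
from m import *
t=grab('top');s=grab('side')
o=arm.observe();print(o['position'],o['ee_rot'],o['force'],o['width'])
a=t['pixels'][130:255,120:280];b=s['pixels'][130:250,180:340]
a=cv2.resize(a,(400,312),interpolation=2);b=cv2.resize(b,(400,312),interpolation=2)
cv2.imwrite('pics/g3.png',np.hstack([a,b])[:,:,::-1])
E
```

```text
[0.53301912 0.11366199 0.12488996] [4.08622875e-01 3.11354541e+00 1.09573174e-03] [ 0.25580746 -0.2798416  -0.13538687] 0.899512577150782
```

View pics/g3.png

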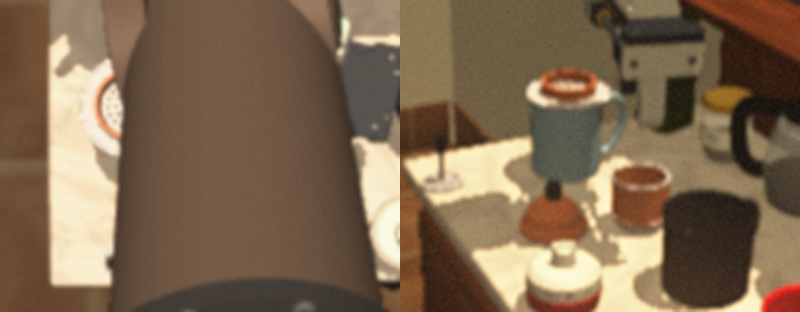

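The plate is seated level on the mug, with the disc at about (568,93) in the side half. Now I'll measure the collar's new centre, compare it with the cup, and check the jar's position for clearance.

```bash
python3 - <<'E'
from m import *
im=grab('side')
b=cv2.cvtColor(cv2.imread('pics/top0.png'),cv2.COLOR_BGR2RGB)
o1,d1=None,None
s=im
import json
T=None
t=grab('top')
def tri(ut,us):
    (a,d),(c,e)=ray(t,*ut),ray(s,*us)
    A=np.c_[d,-e];k=np.linalg.lstsq(A,c-a,rcond=None)[0]
    p,q=a+k[0]*d,c+k[1]*e;return np.round((p+q)/2*1000),round(np.linalg.norm(p-q)*1000)
print('jar lid',tri((198.8,106),(310,169)))
print('shelf front', [np.round(onz(t,200,101,z)*1000) for z in(.15,.2,.25)])
for n,P in dict(collar_top=(.5205,.2571,.108),cup_top=(.535,.112,.054)).items(): print(n,np.round(proj(s,P),1))
H,S,V=chans(s)
for n,bx in dict(collar=(232,155,264,172),cup=(262,190,292,222)).items():
    m=((H<16)&(S>95))[bx[1]:bx[3],bx[0]:bx[2]];v,u=np.nonzero(m);print(n,u.min()+bx[0],u.max()+bx[0],v.min()+bx[1],v.max()+bx[1])
E
```

```text
jar lid (array([684., 195.,  77.]), 15)
shelf front [array([666., 183., 150.]), array([651., 175., 200.]), array([636., 167., 250.])]
collar_top [246.  160.2]
cup_top [274.9 197.5]
collar 235 259 155 169
cup 264 291 193 221
```

>>> drive_tool(
  targets=[
    [0, 0, 1.6, 0.05, 0, 0, 0.8],
    [0, 0, 3.2, 0.05, 0, 0, 0.8],
    [0, 0, 4.8, 0.05, 0, 0, 0.8],
    [0, 0, 6.4, 0.05, 0, 0, 0.8],
    [0, 0, 8, 0.05, 0, 0, 0.8],
  ],
  force=4,
)

```text
clock: 8.65
position: [0.5347, 0.1134, 0.1247]
ee_rot: [-0.689, 3.064, 0.0]
force: [-0.4, -0.7, -0.6]
width: 0.8
gripper_force: 0.0
```

>>> drive_tool(
  targets=[
    [0, 0, 1.6, 0, 0, -0.4, 0.8],
    [0, 0, 2, 0, 0, -1.2, 0.8],
    [0, 0, 2, 0, 0, -2, 0.8],
    [0, 0, 2, 0, 0, -2.3, 0.8],
    [0, 0, 2, 0, 0, -2.3, 0.8],
  ],
)

```text
clock: 9.15
position: [0.5335, 0.113, 0.031]
ee_rot: [0.944, -2.994, 0.0]
force: [-1.0, -0.3, 0.3]
width: 0.8
gripper_force: 0.0
```

>>> drive_tool(
  targets=[
    [0, 0, 0, 0, 0, 0, 0.7],
    [0, 0, 0, 0, 0, 0, 0.6],
    [0, 0, 0, 0, 0, 0, 0.6],
    [0, 0, 0, 0, 0, 0, 0.6],
    [0, 0, 0, 0, 0, 0, 0.6],
  ],
)

```text
clock: 9.65
position: [0.5355, 0.1134, 0.0332]
ee_rot: [-0.944, 2.994, -0.0]
force: [0.6, -0.8, 5.0]
width: 0.646
gripper_force: 4.0
```

>>> drive_tool(
  targets=[
    [0, 0, 0, 0, 0, 0, 0.8],
    [0, 0, 0, 0, 0, 0, 0.8],
    [0, 0, 0, 0, 0, 0, 0.8],
    [0, 0, 0, 0, 0, 0.4, 0.8],
    [0, 0, -1.6, 0, 0, 0.8, 0.8],
  ],
)

```text
clock: 10.15
position: [0.5338, 0.1128, 0.0638]
ee_rot: [0.732, -3.053, -0.0]
force: [0.2, 0.2, -0.4]
width: 0.8
gripper_force: 0.0
```

>>> drive_tool(
  targets=[
    [0, 0, -1.6, 0, 0, 0, 0.8],
    [0, 0, -3.2, 0, 0, 0, 0.8],
    [0, 0, -4.8, 0, 0, 0, 0.8],
    [0, 0, -6.4, 0, 0, 0, 0.8],
    [0, 0, -8, 0, 0, 0, 0.8],
  ],
)

```text
clock: 10.65
position: [0.5341, 0.1132, 0.0639]
ee_rot: [-0.364, -3.12, 0.0]
force: [0.2, 0.1, -0.3]
width: 0.8
gripper_force: 0.0
```

>>> drive_tool(
  targets=[
    [0, 0, -1.6, 0, 0, 0, 0.8],
    [0, 0, -3.2, 0, 0, 0, 0.8],
    [0, 0, -4.8, 0, 0, 0, 0.8],
    [0, 0, -6.4, 0, 0, 0, 0.8],
    [0, 0, -7.4, 0, 0, 0, 0.8],
  ],
)

```text
clock: 11.15
position: [0.5341, 0.1133, 0.0638]
ee_rot: [-1.335, -2.844, 0.0]
force: [0.0, 0.8, 0.2]
width: 0.802
gripper_force: 0.0
```

>>> drive_tool(
  targets=[
    [0, 0, 0, 0, 0, -0.4, 0.8],
    [0, 0, 0, 0, 0, -0.8, 0.8],
    [0, 0, 0, 0, 0, -0.8, 0.8],
    [0, 0, 0, 0, 0, -0.8, 0.6],
    [0, 0, 0, 0, 0, -0.8, 0.6],
  ],
)

```text
clock: 11.65
position: [0.5349, 0.1132, 0.0326]
ee_rot: [1.327, 2.847, 0.001]
force: [1.5, 0.4, 0.6]
width: 0.672
gripper_force: 0.3
```

>>> drive_tool(
  targets=[
    [0, 0, 0, 0, 0, 0, 0.6],
    [0, 0, 0, 0, 0, 0, 0.6],
    [0, 0, 0, 0, 0, 0, 0.6],
    [0, 0, 0, 0, 0, 0, 0.6],
    [0, 0, 0, 0, 0, 0, 0.6],
  ],
)

```text
clock: 12.15
position: [0.535, 0.1133, 0.0323]
ee_rot: [1.327, 2.846, 0.001]
force: [1.1, 0.9, 3.6]
width: 0.664
gripper_force: 4.0
```

>>> drive_tool(
  targets=[
    [0, 0, 0, 0, 0, 0, 0.6],
    [0, 0, 0, 0, 0, 0.8, 0.6],
    [0, 0, 0, 0, 0, 2, 0.6],
    [0, 0, 0, 0, 0, 3.2, 0.6],
    [0, 0, 0, 0, 0, 4.2, 0.6],
  ],
  force=20,
)

```text
clock: 12.65
position: [0.5339, 0.1127, 0.2019]
ee_rot: [-1.328, -2.847, 0.001]
force: [0.4, 0.5, -1.2]
width: 0.657
gripper_force: 20.0
```

>>> drive_tool(
  targets=[
    [0, 0, 1, 0, -1, 0, 0.6],
    [0, 0, 2.5, -0.3, -2, 0, 0.6],
    [0, 0, 4, -0.6, -3, 0, 0.6],
    [0, 0, 5.5, -0.8, -3.8, 0, 0.6],
    [0, 0, 7, -0.8, -4, 0, 0.6],
  ],
)

```text
clock: 13.15
position: [0.5, -0.0513, 0.1997]
ee_rot: [-0.41, -3.113, 0.002]
force: [-0.9, 0.7, -0.8]
width: 0.658
gripper_force: 20.0
```

```bash
python3 - <<'E'
from m import *
im=grab('top');H,S,V=chans(im)
o=arm.observe();print(o['position'],o['ee_rot'],o['force'],o['width'])
a=im['pixels'][130:255,120:280];cv2.imwrite('pics/g4.png',cv2.resize(a,(640,500),interpolation=2)[:,:,::-1])
orange=(H<16)&(S>95)
circ(im,orange,(150,150,192,194),.108,'collar')
circ(im,V<90,(220,196,236,213),.052,'knob')
circ(im,orange,(210,186,247,222),.0,'lid base')
E
```

```text
[ 0.50075599 -0.0508393   0.19980874] [-3.96596083e-01 -3.11542066e+00  1.82071847e-03] [-0.08340794 -1.13564037 -1.49482272] 0.6601110188852803
collar xy mm [522.4 255.9] diam [63.  63.7] bbox [62. 60.]
knob xy mm [450.9 139.3] diam [13.8 15. ] bbox [13.4 13.4]
lid base xy mm [451.7 140.6] diam [73.  73.2] bbox [70.8 73. ]
```

View pics/g4.png

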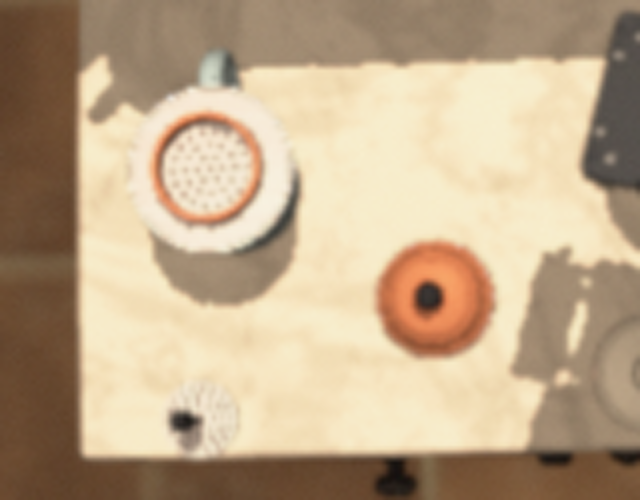

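The image shows the collar at (208,168) in the crop, level and centred on the mug, with the lid and press undisturbed. I'll carry the cup over.

>>> drive_tool(
  targets=[
    [0, 0, 0, 0.05, 0.7, 0, 0.6],
    [0, 0, 0, 0.15, 1.8, 0, 0.6],
    [0, 0, 0, 0.25, 2.9, 0, 0.6],
    [0, 0, 0, 0.35, 4, 0, 0.6],
    [0, 0, 0, 0.45, 5.1, 0, 0.6],
  ],
)

```text
clock: 13.7
position: [0.5195, 0.1596, 0.1995]
ee_rot: [-0.413, -3.113, 0.0]
force: [0.8, -0.2, -0.4]
width: 0.662
gripper_force: 20.0
```

>>> drive_tool(
  targets=[
    [0, 0, 0, 0.05, 1, 0, 0.6],
    [0, 0, 0, 0.1, 2, 0, 0.6],
    [0, 0, 0, 0.1, 2.5, 0, 0.6],
    [0, 0, 0, 0.1, 2.59, -0.5, 0.6],
    [0, 0, 0, 0.1, 2.59, -1, 0.6],
  ],
)

```text
clock: 14.2
position: [0.5238, 0.2625, 0.1592]
ee_rot: [-0.409, -3.115, -0.0]
force: [1.3, -0.6, -1.8]
width: 0.659
gripper_force: 20.0
```

>>> drive_tool(
  targets=[
    [0, 0, 0, 0, 0, -0.3, 0.6],
    [0, 0, 0, 0, 0, -0.3, 0.6],
    [0, 0, 0, 0, 0, -0.3, 0.6],
    [0, 0, 0, 0, 0, -0.3, 0.6],
  ],
)

```text
clock: 14.6
position: [0.525, 0.2608, 0.1489]
ee_rot: [0.411, 3.113, 0.001]
force: [-0.2, -0.8, -0.5]
width: 0.659
gripper_force: 20.0
```

```bash
python3 - <<'E'
from h import *
o=arm.observe();print(o['position'],o['ee_rot'],o['force'],o['width'])
E
```

```text
[0.52496319 0.26075087 0.14888478] [4.10944001e-01 3.11349684e+00 1.41731782e-03] [-0.2132415  -0.83176496 -0.51058226] 0.6586293886160689
```

>>> drive_tool(
  targets=[
    [0, 0, 0, -0.07, -0.1, 0, 0.6],
    [0, 0, 0, -0.07, -0.1, 0, 0.6],
    [0, 0, 0, -0.07, -0.1, 0, 0.6],
  ],
)

```text
clock: 14.9
position: [0.5216, 0.2566, 0.1484]
ee_rot: [0.41, 3.114, 0.001]
force: [-0.4, 0.1, -1.9]
width: 0.657
gripper_force: 20.0
```

>>> drive_tool(
  targets=[
    [0, 0, 0, 0, 0, -0.06, 0.6],
    [0, 0, 0, 0, 0, -0.12, 0.6],
    [0, 0, 0, 0, 0, -0.18, 0.6],
    [0, 0, 0, 0, 0, -0.24, 0.6],
    [0, 0, 0, 0, 0, -0.24, 0.6],
  ],
)

```text
clock: 15.4
position: [0.5213, 0.2566, 0.1378]
ee_rot: [-0.41, -3.114, 0.001]
force: [0.4, 0.7, -0.8]
width: 0.661
gripper_force: 20.0
```

>>> drive_tool(
  targets=[
    [0, 0, 0, 0.01, 0, -0.05, 0.6],
    [0, 0, 0, 0.01, 0, -0.1, 0.6],
    [0, 0, 0, 0.01, 0, -0.15, 0.6],
    [0, 0, 0, 0.01, 0, -0.18, 0.6],
    [0, 0, 0, 0.01, 0, -0.18, 0.6],
  ],
)

```text
clock: 15.9
position: [0.5218, 0.2567, 0.1309]
ee_rot: [-0.41, -3.114, 0.0]
force: [0.4, -0.2, -1.2]
width: 0.661
gripper_force: 20.0
```

>>> drive_tool(
  targets=[
    [0, 0, 0, 0, 0, -0.02, 0.6],
    [0, 0, 0, 0, 0, -0.04, 0.6],
    [0, 0, 0, 0, 0, -0.05, 0.6],
    [0, 0, 0, 0, 0, -0.05, 0.6],
  ],
)

```text
clock: 16.3
position: [0.5223, 0.2567, 0.1298]
ee_rot: [0.41, 3.114, 0.001]
force: [-0.8, -0.2, 4.4]
width: 0.66
gripper_force: 20.0
```

>>> drive_tool(
  targets=[
    [0, 0, 0, 0, 0, 0.03, 0.85],
    [0, 0, 0, 0, 0, 0.03, 0.85],
    [0, 0, 0, 0, 0, 0.03, 0.85],
    [0, 0, 0, 0, 0, 0.03, 0.85],
  ],
)

```text
clock: 16.7
position: [0.5219, 0.2568, 0.1302]
ee_rot: [-0.41, -3.115, 0.0]
force: [-0.1, 0.3, 0.5]
width: 0.846
gripper_force: 0.0
```

>>> drive_tool(
  targets=[
    [0, 0, 0, 0, 0, 0.4, 0.85],
    [0, 0, 0, 0, 0, 1.2, 0.85],
    [0, 0, 0, 0, 0, 1.8, 0.85],
    [0, 0, 0, -1, 0.2, 1.8, 0.5],
    [0, 0, 0, -2, 0.4, 1.8, 0.4],
  ],
)

```text
clock: 17.2
position: [0.4421, 0.2727, 0.2029]
ee_rot: [0.413, 3.113, 0.002]
force: [-1.3, 1.5, 0.0]
width: 0.722
gripper_force: 0.0
```

>>> drive_tool(
  targets=[
    [0, 0, 0, -1, 0.2, -0.3, 0.4],
    [0, 0, 0, -1.5, 0.3, -0.8, 0.4],
    [0, 0, 0, -1.5, 0.3, -1.6, 0.4],
    [0, 0, 0, -1.5, 0.3, -2, 0.4],
    [0, 0, 0, -1.5, 0.3, -2, 0.4],
  ],
)

```text
clock: 17.7
position: [0.3806, 0.2838, 0.1206]
ee_rot: [-0.409, -3.113, 0.005]
force: [-0.7, -0.4, 0.3]
width: 0.405
gripper_force: 0.0
```

```bash
python3 - <<'E'
from m import *
t=grab('top');s=grab('side')
o=arm.observe();print(o['position'],o['ee_rot'],o['force'],o['width'])
b=s['pixels'][120:240,170:330]
cv2.imwrite('pics/g5.png',cv2.resize(b,(800,600),interpolation=2)[:,:,::-1])
print(proj(s,o['position']),proj(s,(.381,.2845,.056)),proj(s,(.381,.2845,.0)))
E
```

```text
[0.38220392 0.28469295 0.12267923] [ 4.10260771e-01  3.11465422e+00 -3.99803891e-04] [ 0.15981681  0.57660055 -0.40312032] 0.39940757164779933
[195.01385363 159.26208951] [195.77758244 182.08063165] [196.73983858 200.33544107]
```

View pics/g5.png

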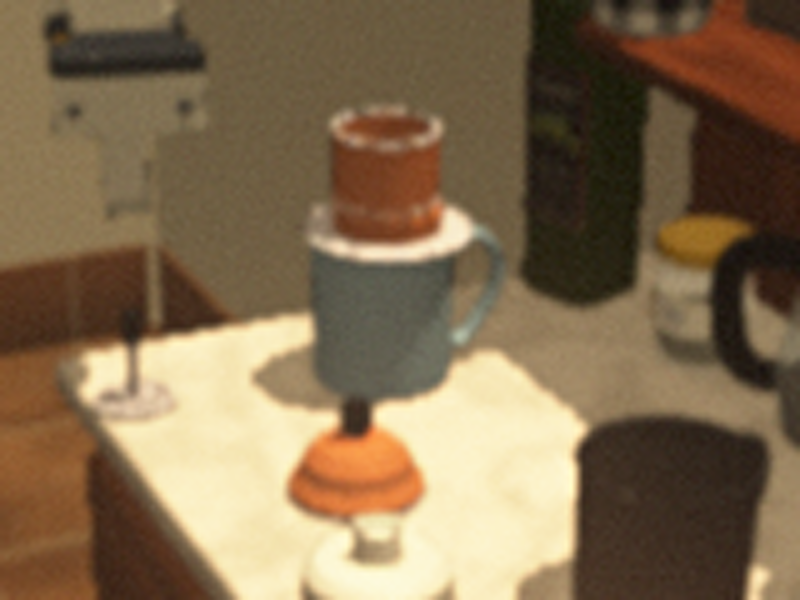

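The side view shows the cup seated level on the plate at (387,175). The press stands at (131,350), right under the fingers at (125,210).

>>> drive_tool(
  targets=[
    [0, 0, 0, -0.02, 0, -0.8, 0.4],
    [0, 0, 0, -0.02, 0, -1.5, 0.4],
    [0, 0, 0, -0.02, 0, -2, 0.4],
    [0, 0, 0, -0.02, 0, -2, 0.4],
    [0, 0, 0, -0.02, 0, -2, 0.1],
  ],
  force=12,
)

```text
clock: 18.3
position: [0.3819, 0.2851, 0.0434]
ee_rot: [0.41, 3.114, 0.001]
force: [-0.6, -0.5, 0.2]
width: 0.347
gripper_force: 0.0
```

>>> drive_tool(
  targets=[
    [0, 0, 0, 0, 0, 0, 0.05],
    [0, 0, 0, 0, 0, 0, 0.05],
    [0, 0, 0, 0, 0, 0, 0.05],
    [0, 0, 0, 0, 0, 0, 0.05],
    [0, 0, 0, 0, 0, 0, 0.05],
  ],
)

```text
clock: 18.8
position: [0.3818, 0.2854, 0.0433]
ee_rot: [0.41, 3.114, 0.003]
force: [0.3, 0.1, 8.7]
width: 0.135
gripper_force: 12.0
```

>>> drive_tool(
  targets=[
    [0, 0, 0, 0, 0, 0.4, 0.05],
    [0, 0, 0, 0, 0, 1.4, 0.05],
    [0, 0, 0, 0, 0, 2.5, 0.05],
    [0, 0, 0, 0, 0, 3.6, 0.05],
    [0, 0, 0, 0, 0, 4.6, 0.05],
  ],
  force=20,
)

```text
clock: 19.3
position: [0.381, 0.2844, 0.2287]
ee_rot: [0.41, 3.114, 0.001]
force: [0.4, 0.7, -0.9]
width: 0.133
gripper_force: 20.0
```

>>> drive_tool(
  targets=[
    [0, 0, 0, 0.8, -0.2, 0, 0.05],
    [0, 0, 0, 1.8, -0.4, 0, 0.05],
    [0, 0, 0, 2.8, -0.6, 0, 0.05],
    [0, 0, 0, 3.5, -0.72, 0, 0.05],
    [0, 0, 0, 3.5, -0.72, 0, 0.05],
  ],
)

```text
clock: 19.8
position: [0.5246, 0.2538, 0.2263]
ee_rot: [0.416, 3.112, -0.002]
force: [0.2, -0.2, -0.5]
width: 0.127
gripper_force: 20.0
```

>>> drive_tool(
  targets=[
    [0, 0, 0, 0, 0, 0, 0.05],
    [0, 0, 0, 0, 0, 0, 0.05],
    [0, 0, 0, 0, 0, 0, 0.05],
  ],
)

```text
clock: 20.1
position: [0.52, 0.2566, 0.2264]
ee_rot: [-0.407, -3.114, -0.001]
force: [0.3, -0.0, -1.4]
width: 0.128
gripper_force: 20.0
```

```bash
python3 - <<'E'
from m import *
s=grab('side')
o=arm.observe();print(o['position'],o['ee_rot'],o['force'],o['width'])
b=s['pixels'][90:210,170:330]
cv2.imwrite('pics/g6.png',cv2.resize(b,(800,600),interpolation=2)[:,:,::-1])
E
```

```text
[0.52015507 0.25655996 0.22655222] [-4.07432222e-01 -3.11465721e+00 -7.55374867e-04] [-0.62286734  0.88387791 -0.42982801] 0.13185387788829053
```

View pics/g6.png

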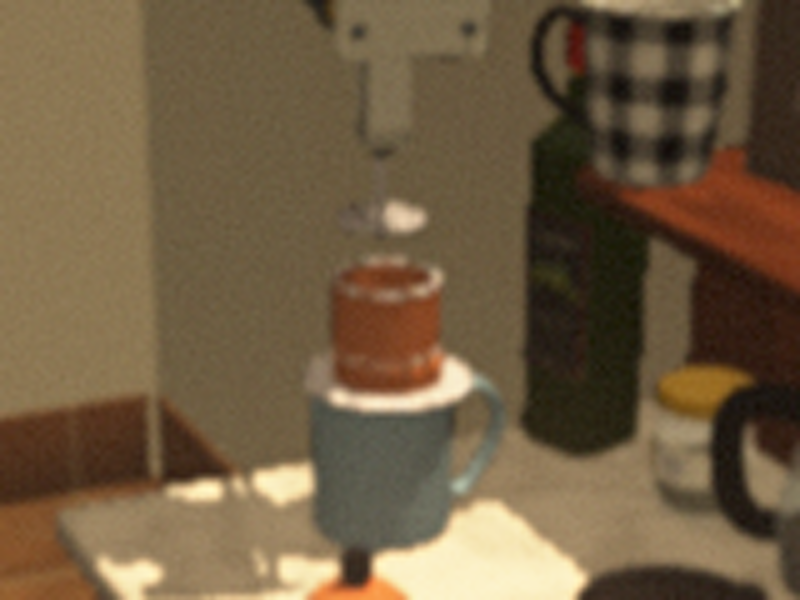

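The press hangs level with its disc at (384,217), almost centred over the cup at (387,280). I'll shift it 2 mm and lower.

>>> drive_tool(
  targets=[
    [0, 0, 0, 0.05, 0, 0, 0.05],
    [0, 0, 0, 0.05, 0, -0.4, 0.05],
    [0, 0, 0, 0.05, 0, -0.8, 0.05],
    [0, 0, 0, 0.05, 0, -1.2, 0.05],
    [0, 0, 0, 0.05, 0, -1.2, 0.05],
  ],
)

```text
clock: 20.65
position: [0.5217, 0.2556, 0.1766]
ee_rot: [-0.409, -3.112, 0.003]
force: [-0.2, -0.1, 0.2]
width: 0.127
gripper_force: 20.0
```

>>> drive_tool(
  targets=[
    [0, 0, 0, 0, 0, -0.15, 0.05],
    [0, 0, 0, 0, 0, -0.3, 0.05],
    [0, 0, 0, 0, 0, -0.4, 0.05],
    [0, 0, 0, 0, 0, -0.5, 0.05],
    [0, 0, 0, 0, 0, -0.5, 0.05],
  ],
)

```text
clock: 21.15
position: [0.5229, 0.2559, 0.1579]
ee_rot: [-0.41, -3.114, 0.001]
force: [-0.1, -0.1, -0.0]
width: 0.128
gripper_force: 20.0
```

>>> drive_tool(
  targets=[
    [0, 0, 0, 0, 0, -0.04, 0.05],
    [0, 0, 0, 0, 0, -0.08, 0.05],
    [0, 0, 0, 0, 0, -0.11, 0.05],
    [0, 0, 0, 0, 0, -0.11, 0.05],
  ],
)

```text
clock: 21.55
position: [0.5233, 0.2559, 0.154]
ee_rot: [0.41, 3.114, 0.0]
force: [-0.1, -0.9, -0.2]
width: 0.135
gripper_force: 20.0
```

>>> drive_tool(
  targets=[
    [0, 0, 0, 0, 0, -0.01, 0.05],
    [0, 0, 0, 0, 0, -0.02, 0.05],
    [0, 0, 0, 0, 0, -0.02, 0.05],
  ],
)

```text
clock: 21.85
position: [0.5236, 0.2559, 0.1537]
ee_rot: [0.41, 3.114, 0.001]
force: [-1.2, -0.8, 4.8]
width: 0.129
gripper_force: 20.0
```

>>> drive_tool(
  targets=[
    [0, 0, 0, 0, 0, 0.02, 0.35],
    [0, 0, 0, 0, 0, 0.02, 0.35],
    [0, 0, 0, 0, 0, 0.02, 0.35],
    [0, 0, 0, 0, 0, 0.02, 0.35],
  ],
)

```text
clock: 22.25
position: [0.523, 0.256, 0.1538]
ee_rot: [-0.41, -3.114, 0.0]
force: [0.5, -0.5, 0.7]
width: 0.345
gripper_force: 0.0
```

>>> drive_tool(
  targets=[
    [0, 0, 0, 0, 0, 0.4, 0.4],
    [0, 0, 0, 0, 0, 1.2, 0.45],
    [0, 0, 0, 0, 0, 1.7, 0.45],
    [0, 0, 0, -0.5, -0.9, 1.7, 0.45],
    [0, 0, 0, -1, -1.8, 1.7, 0.45],
  ],
)

```text
clock: 22.75
position: [0.4831, 0.1838, 0.2222]
ee_rot: [0.407, 3.114, 0.001]
force: [-0.2, -1.3, -0.4]
width: 0.451
gripper_force: 0.0
```

>>> drive_tool(
  targets=[
    [0, 0, 0, -0.5, -0.8, -0.2, 0.45],
    [0, 0, 0, -0.8, -1.1, -1, 0.45],
    [0, 0, 0, -0.8, -1.1, -2, 0.45],
    [0, 0, 0, -0.8, -1.1, -3, 0.45],
    [0, 0, 0, -0.8, -1.1, -3, 0.45],
  ],
)

```text
clock: 23.25
position: [0.448, 0.1388, 0.0985]
ee_rot: [-0.409, -3.108, 0.007]
force: [-0.3, -0.3, 0.6]
width: 0.449
gripper_force: 0.0
```

```bash
python3 - <<'E'
from m import *
t=grab('top');s=grab('side')
o=arm.observe();print(o['position'],o['ee_rot'],o['force'],o['width'])
b=s['pixels'][110:230,170:330]
cv2.imwrite('pics/g7.png',cv2.resize(b,(800,600),interpolation=2)[:,:,::-1])
print(proj(s,(.4515,.141,.052)))
E
```

```text
[0.4510672  0.1396792  0.10231575] [-4.10240071e-01 -3.11355084e+00  1.67222293e-03] [ 0.89290219  0.74980127 -0.65420908] 0.4518345354692272
[240.56776473 199.63141331]
```

View pics/g7.png

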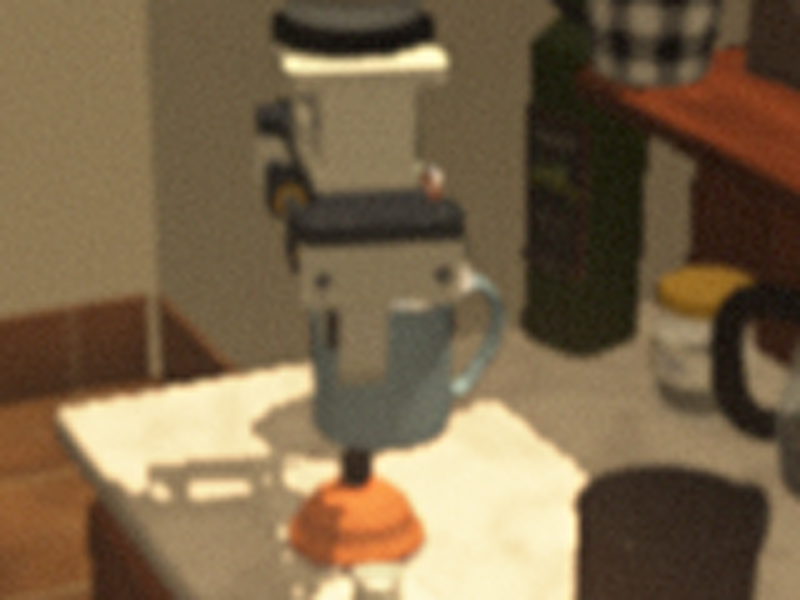

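The side view shows the knob at (355,465) below the fingers. I'll turn the gripper so its body stays clear of the stack, then go down and grip.

>>> drive_tool(
  targets=[
    [0, 0, 1.6, 0, 0, 0, 0.45],
    [0, 0, 3.2, 0, 0, 0, 0.45],
    [0, 0, 4.8, 0, 0, 0, 0.45],
    [0, 0, 6.4, 0, 0, 0, 0.45],
    [0, 0, 8, 0, 0.03, 0, 0.45],
  ],
)

```text
clock: 23.85
position: [0.4529, 0.1415, 0.1045]
ee_rot: [-0.688, 3.061, 0.001]
force: [-0.7, 0.1, 1.0]
width: 0.451
gripper_force: 0.0
```

>>> drive_tool(
  targets=[
    [0, 0, 0, 0, 0, -0.6, 0.45],
    [0, 0, 0, 0, 0, -1.2, 0.45],
    [0, 0, 0, 0, 0, -1.55, 0.45],
    [0, 0, 0, 0, 0, -1.55, 0.45],
    [0, 0, 0, 0, 0, -1.55, 0.45],
  ],
)

```text
clock: 24.35
position: [0.4524, 0.1416, 0.0416]
ee_rot: [-0.68, 3.065, 0.0]
force: [0.1, -1.0, -1.1]
width: 0.451
gripper_force: 0.0
```

>>> drive_tool(
  targets=[
    [0, 0, 0, 0, 0, 0, 0.1],
    [0, 0, 0, 0, 0, 0, 0.1],
    [0, 0, 0, 0, 0, 0, 0.1],
    [0, 0, 0, 0, 0, 0, 0.1],
    [0, 0, 0, 0, 0, 0, 0.1],
  ],
  force=12,
)

```text
clock: 24.85
position: [0.4515, 0.1412, 0.0404]
ee_rot: [-0.68, 3.066, 0.0]
force: [-1.1, -0.8, 7.1]
width: 0.184
gripper_force: 12.0
```

>>> drive_tool(
  targets=[
    [0, 0, 0, 0, 0, 0.3, 0.1],
    [0, 0, 0, 0, 0, 1.2, 0.1],
    [0, 0, 0, 0, 0, 2.4, 0.1],
    [0, 0, 0, 0, 0, 3.6, 0.1],
    [0, 0, 0, 0, 0, 4.8, 0.1],
  ],
  force=20,
)

```text
clock: 25.35
position: [0.4505, 0.1406, 0.2346]
ee_rot: [0.679, -3.067, 0.0]
force: [1.3, 0.1, -0.9]
width: 0.183
gripper_force: 20.0
```

>>> drive_tool(
  targets=[
    [0, 0, 0, 0.4, 0.6, 0.2, 0.1],
    [0, 0, 0, 0.9, 1.5, 0.2, 0.1],
    [0, 0, 0, 1.4, 2.4, 0.2, 0.1],
    [0, 0, 0, 1.78, 2.88, 0.2, 0.1],
    [0, 0, 0, 1.78, 2.88, 0.2, 0.1],
  ],
)

```text
clock: 25.85
position: [0.5229, 0.2595, 0.2399]
ee_rot: [-0.685, 3.066, 0.001]
force: [-0.8, -0.2, -0.4]
width: 0.184
gripper_force: 20.0
```

>>> drive_tool(
  targets=[
    [0, 0, 0, 0, 0, 0, 0.1],
    [0, 0, 0, 0, 0, 0, 0.1],
    [0, 0, 0, 0, 0, 0, 0.1],
  ],
)

```text
clock: 26.15
position: [0.522, 0.2551, 0.2403]
ee_rot: [0.678, -3.067, 0.0]
force: [0.6, 0.1, -0.8]
width: 0.181
gripper_force: 20.0
```

```bash
python3 - <<'E'
from m import *
s=grab('side')
o=arm.observe();print(o['position'],o['ee_rot'],o['force'],o['width'])
b=s['pixels'][90:210,170:330]
cv2.imwrite('pics/g8.png',cv2.resize(b,(800,600),interpolation=2)[:,:,::-1])
E
```

```text
[0.52205495 0.25534272 0.24033293] [-6.78475822e-01  3.06739030e+00  1.14798679e-04] [ 0.43076318 -0.42062911 -0.18087037] 0.18162663353573832
```

View pics/g8.png

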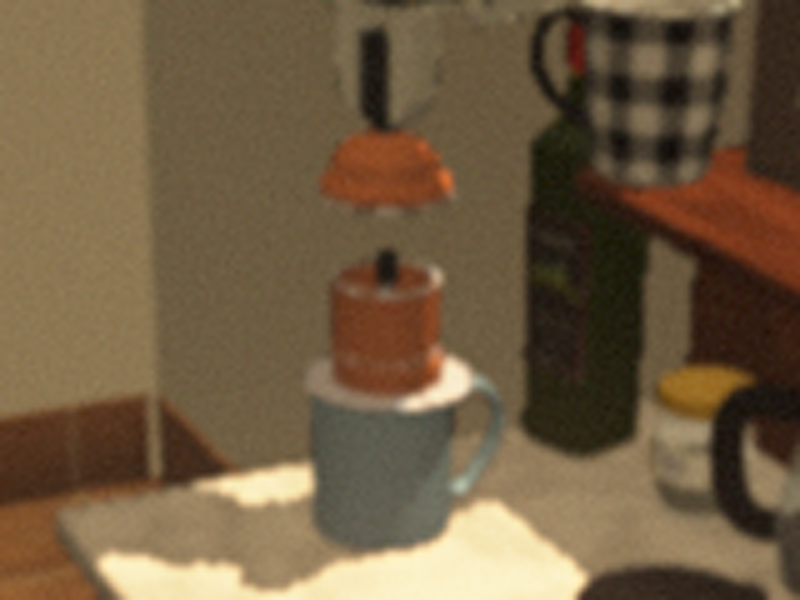

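The lid hangs level at (387,180), straight over the cup and the press grip (387,268). I'll lower it.

>>> drive_tool(
  targets=[
    [0, 0, 0, 0, 0.03, -0.3, 0.1],
    [0, 0, 0, 0, 0.03, -0.6, 0.1],
    [0, 0, 0, 0, 0.03, -0.8, 0.1],
    [0, 0, 0, 0, 0.03, -1, 0.1],
    [0, 0, 0, 0, 0.03, -1, 0.1],
  ],
)

```text
clock: 26.7
position: [0.5216, 0.2571, 0.1983]
ee_rot: [0.68, -3.065, 0.001]
force: [0.5, -0.3, -0.5]
width: 0.182
gripper_force: 20.0
```

>>> drive_tool(
  targets=[
    [0, 0, 0, 0, 0, -0.1, 0.1],
    [0, 0, 0, 0, 0, -0.2, 0.1],
    [0, 0, 0, 0, 0, -0.3, 0.1],
    [0, 0, 0, 0, 0, -0.38, 0.1],
    [0, 0, 0, 0, 0, -0.38, 0.1],
  ],
)

```text
clock: 27.2
position: [0.5221, 0.2574, 0.1843]
ee_rot: [0.68, -3.066, 0.0]
force: [0.4, -0.8, -0.6]
width: 0.182
gripper_force: 20.0
```

>>> drive_tool(
  targets=[
    [0, 0, 0, 0, 0, -0.03, 0.1],
    [0, 0, 0, 0, 0, -0.06, 0.1],
    [0, 0, 0, 0, 0, -0.08, 0.1],
    [0, 0, 0, 0, 0, -0.08, 0.1],
  ],
)

```text
clock: 27.6
position: [0.5226, 0.2576, 0.1818]
ee_rot: [-0.68, 3.066, 0.0]
force: [0.1, -0.9, 1.7]
width: 0.18
gripper_force: 20.0
```

>>> drive_tool(
  targets=[
    [0, 0, 0, 0, 0, -0.02, 0.1],
    [0, 0, 0, 0, 0, -0.03, 0.1],
    [0, 0, 0, 0, 0, -0.03, 0.1],
  ],
)

```text
clock: 27.9
position: [0.523, 0.2578, 0.1813]
ee_rot: [-0.68, 3.065, 0.001]
force: [-0.3, -1.0, 7.2]
width: 0.185
gripper_force: 20.0
```

Seated with 7 N. I'll release it, back off and check.

>>> drive_tool(
  targets=[
    [0, 0, 0, 0, 0, 0.02, 0.45],
    [0, 0, 0, 0, 0, 0.02, 0.45],
    [0, 0, 0, 0, 0, 0.02, 0.45],
    [0, 0, 0, 0, 0, 0.02, 0.45],
    [0, 0, 0, 0, 0, 0.4, 0.45],
  ],
)

```text
clock: 28.4
position: [0.5211, 0.257, 0.1946]
ee_rot: [0.68, -3.063, 0.002]
force: [-0.1, 0.3, 0.7]
width: 0.445
gripper_force: 0.0
```

>>> drive_tool(
  targets=[
    [0, 0, 0, 0, 0, 1, 0.45],
    [0, 0, 0, 0, 0, 1.6, 0.45],
    [0, 0, 0, -1, -0.5, 1.6, 0.45],
    [0, 0, 0, -2, -1.5, 1.6, 0.45],
    [0, 0, 0, -2.5, -2.5, 1.6, 0.45],
  ],
)

```text
clock: 28.9
position: [0.4206, 0.1586, 0.26]
ee_rot: [0.685, -3.065, -0.001]
force: [0.7, -1.5, 0.6]
width: 0.454
gripper_force: 0.0
```

>>> drive_tool(
  targets=[
    [0, 0, 0, 0, -1, 0, 0.45],
    [0, 0, 0, 0, -2, 0, 0.45],
    [0, 0, 0, 0, -3, 0, 0.45],
    [0, 0, 0, 0, -4, 0, 0.45],
    [0, 0, 0, 0, -4, 0, 0.45],
  ],
)

```text
clock: 29.4
position: [0.4224, -0.0068, 0.2606]
ee_rot: [-0.669, 3.069, -0.002]
force: [-0.0, 1.0, 0.7]
width: 0.45
gripper_force: 0.0
```

```bash
python3 - <<'E'
from m import *
t=grab('top');s=grab('side')
o=arm.observe();print(o['clock'],o['position'],o['force'])
a=t['pixels'][110:250,130:310];b=s['pixels'][110:250,190:370]
cv2.imwrite('pics/g9.png',np.hstack([cv2.resize(x,(400,311),interpolation=2) for x in(a,b)])[:,:,::-1])
H,S,V=chans(t)
circ(t,(H<16)&(S>95),(145,135,200,200),.141,'lid')
circ(t,V<90,(155,150,185,185),.193,'knob')
E
```

```text
29.5 [ 0.42273967 -0.00209506  0.26041338] [-0.59800602  1.25727106  0.94074431]
lid xy mm [522.8 258.3] diam [72.9 79.6] bbox [74.8 75.1]
knob xy mm [520.1 256.2] diam [15.4 18.2] bbox [15.8 15.8]
```

View pics/g9.png

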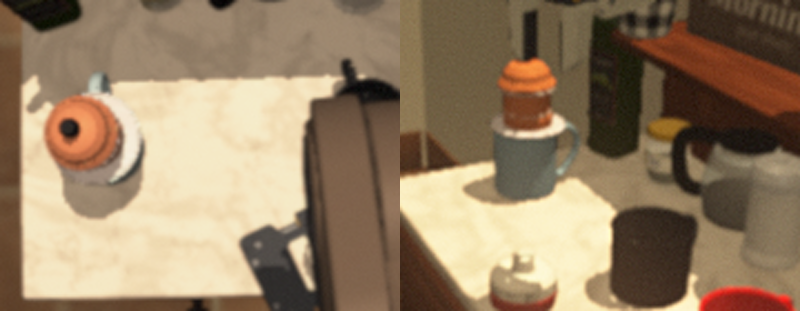

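The stack stands upright with the lid level on the cup at (528,75) in the side half. The knob and lid axes agree within about 3 mm, and the other mugs are in place.

```bash
python3 -c "
from cell import arm
print(arm.sign_off())"
```

```text
the job is handed in; nothing more can be done
None
```

The coffee filter is together on the blue mug, with plate, cup, press and lid seated and released in that order. The red and black mugs were not touched, and the job was handed in at about 30 s on the clock; `sign_off` gave no verdict.

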